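Hang-up bridge back into the turntable

ROBOT

A 6-joint arm with a two-finger parallel gripper is mounted at the origin on the work surface. World frame = base frame: x ahead of the robot, y to its left, z up, the work surface at z = 0. Lengths are in mm, angles in rad, forces in N, time in s.
With the tool pointing down it reaches from about 350 to 975 mm from the base axis. Payload 7.1 kg.
Tool frame: the origin (TCP) lies at the very end of the fingers, on their centre line; the grasp point (between the pads) lies 19 mm behind it; z points along the fingers, y is the line along which they close (so a half turn about z gives the same grasp; the last joint's range is limited). The gripper opens to 88 mm and grips with 3 to 60 N. Pads are 20 mm wide; open, the fingers measure 115 mm over their backs; the gripper's body (75 mm by 178 mm) begins 61 mm behind the grasp point.
Start: joints at [-1.242, 0.423, 1.63, -0, 1.089, -0.019], TCP at [213.036, -587.555, 222.675] pointing down, gripper open.
Joint ranges: [-3, 3], [-0.9, 2.11], [0.09, 2.58], [-1.31, 4.45], [0.11, 2.69], [-2.54, 2.54]. Speed limits (rad/s): [2.39, 2.39, 3.01, 3.14, 3.14, 3.14].

INTERFACE

Orientations are given as a rotation vector (axis times angle).
In Python, from workcell import ctrl, optics gives the robot as it stands.
- The arm moves only by the shell command python3 -m jog 'ROWS'. ROWS is JSON, a list of rows, each a list of 7 numbers: the shift along the tool's x, y, z in units of 40 mm (1.0 is 40 mm), then the turn, a rotation vector about the tool's x, y, z in units of 6 degrees (1.0 is 6 degrees), then the opening, from 0 (shut) to 1 (fully open). A call has 1 to 20 rows; each row shifts and turns the commanded pose from where the row before left it, along the tool's axes as they then stand; what a row does not reach is not made up. A row lasts 1/10 s, in which the tool goes at most 50 mm and 8.59 degrees, less where a joint would pass 70% of its speed; a pose out of reach is approached as far as the arm can. A call is refused whole if a number of a shift passes 1 or a number of a turn 1, either way. A call with a gripper value outside its range is refused whole. The fingers move at their own pace and stop on an object; the grip force is fixed at half the most. Time passes only in rows, so rows that do not move let the fingers close. It gives the time, the measured TCP pose, the force, the opening and the grip force at its end, in the units of the state.
- ctrl.get_obs(): the state, without advancing time (a new reading comes with each control period).
- optics.get_image(name): name is "side" or "top" or "wrist"; returns the picture (420x560x3 uint8, red, green, blue); there is no depth.
- optics.camera_model(name): a dict with "fov_y" (degrees; the focal length in pixels is half the picture's height over the tangent of half this angle, whatever the lens; pixels are square), "cx", "cy" (the principal point, pixels), "k1" (the pictures are not rectified: a ray, as slopes to the right and down, at radius r is drawn at 1 + k1 r^2 times it, then the intrinsics apply), "view" (4x4, takes a point from world to camera coordinates); the wrist camera has in their place "hand_eye" (4x4, takes a point from camera to tool coordinates, whose origin is the TCP and whose axes are the flange's). Camera axes: x right, y up, looking along -z (the intrinsics and any distortion apply to the point x, -y, -z); pixel columns grow to the right and rows downward; lengths in mm; the calibration is good to about 2 mm. A picture is of the moment at which its call begins: read the wrist's pose just before it. camera_model takes no time and is no camera call.
- ctrl.close_job(): hands the job in; it is judged then, once.
Trained networks look in the newest picture that a camera, given by its name, has taken for a name from the list of things; names that differ only in an ending like _2 or _b are one class to them, and where a whole thing is asked for, a point or a joint stands for the part that bears it (a point fixed in the world has none). Each returns a list of dicts, best first, with "conf" (0 to 1); they miss things now and then, are a little off and sometimes report something else, mostly with a low value. They report only what shows in the picture. A call takes as long as a camera call. They do not tell look-alikes from the thing itself.
- optics.masks_of(target, camera): "pixels" (420x560 bool, what is visible of it) and "extent" ([centre column, centre row, width, height] in pixels, round what is visible of it).
The state is a dict: "t": time; "qpos": joint angles; "qvel": joint speeds; "joint_torque": joint torques, N m; "ee_pos": TCP position; "orientation": TCP orientation; "ft_force": force on the tool from outside, world axes, zero at the start; "moment": the same for the moment, N m; "width": finger opening in mm; "grasp_force": force on a finger pad.
Only numpy, scipy, OpenCV 4.12 (cv2) and the standard library are available. Lean on these libraries where they do the work, as an engineer would, in place of code of your own. Each camera call takes 0.05 s, during which the arm holds its last target. There are 200 camera calls.

TASK

Lift the track bridge (the wooden plank with two steel rails) up off its peg on the sloping rack and lay it, rails up, into the turntable so that it sits flat on the turning floor between the four guide blocks. Lower it gently instead of dropping it, either way round, and leave the other two hanging pieces and everything standing on the deck where they are.

Things in the scene. Friction and masses are not known exactly. Their poses are not given: they have to be found in the camera images.
- rack: Fixed plywood rack; origin under its centre on the deck, z up. Board 310 mm wide (y), 220 mm along the slope, sloping 34 degrees from level, facing -x and up; its upper face's centre is 92 mm above the origin, its edges 30 and 154 mm. Three 8 mm pegs, 105 mm apart, stand 36 mm out square to the board, 78 mm upslope of its centre; each carries one hanging piece, in any order.
- bridge: Track bridge: wooden plank 160 mm long (x), 50 wide (y), 18 thick; two steel rails, 34 mm apart, rise 5 mm more from its upper face. Origin: centre of its underside, which lies on the rack's board; x towards the end with the hole, z out of the railed face, square to the board. A 16 mm through hole, 65 mm from the origin along +x, hangs on a peg. About 180 g.
- board: Plain wooden board, no rails, 160 x 50 x 18 mm, same origin, axes and hole as the bridge; hangs on another peg. Leave it.
- gauge: Narrow aluminium bar, 160 x 34 x 8 mm, same origin, axes and hole as the bridge; hangs on another peg. Leave it.
- pit: Fixed wooden turntable pit: a ring of 93 mm inner and 117 mm outer radius, 26 mm high. Origin: its centre at deck height, z up. A short stub of track on a plywood block reaches out to 173 mm along its +x, 27 mm high; a small crank block stands outside the ring at x -90, y +90 mm (to x -123 mm), 60 mm high.
- seat (a point): Centre of the turning floor's upper face, 10 mm above the deck: the centre of the bridge's underside goes here. x: direction along which the bridge lies (either way round), z up. Four dark guide blocks, 30 mm long, at x +-60 mm on both sides, 18 mm above deck, lean outwards: 62 mm between them low down, 69 mm at the top. From x -45 to +45 the sides are free for fingers. Turns stiffly.
- turntable (a joint): Angle of the turning floor in the pit (rad, counter-clockwise from above; 0 = the seat's x along the pit's x).
- engine: Black die-cast steam engine, 180 x 54 x 90 mm, 0.9 kg, on the track along the far side; origin under its centre. A bystander; leave it.
- signalbox: Tin signal box, 85 x 105 x 120 mm, origin under its centre. A bystander; leave it.
- bench: Cream ceramic station bench, 36 x 120 x 66 mm, origin under its centre. A bystander; leave it.
- buffer1: Brass buffer stop, 60 x 60 x 44 mm, origin under its centre. A bystander; leave it.
- buffer2: Brass buffer stop, 60 x 60 x 44 mm, origin under its centre. A bystander; leave it.
- buffer3: Brass buffer stop, 60 x 60 x 44 mm, origin under its centre. A bystander; leave it.
Mind the look-alikes: they are no part of the job. Leave any blue look-alike of the bridge alone.

How it is judged:
By the outcome, as a careful person would: the job done as asked, in the order asked, and still so for the second after the job is handed in, with the robot touching nothing.
It also fails if it takes over 45 s, if anything falls off the work surface, if the arm or the gripper's body presses on something with over 40 N, if the wrist force passes 120 N, or if a joint passes its speed limit or range.

## Working session

There is one attempt and no reset: what is moved stays moved. The work goes in short steps, Python scripts to look and compute and a shell command to move; the robot and the scene stay as the last step left them, time stands still between calls to the robot, and variables do not carry over. Pictures are saved under pics/ and viewed, at most 10 in all, crops included, and the job is handed in when it is done.

```bash
mkdir -p pics; ls
cat > h.py <<'E'
import numpy as np,cv2
from workcell import ctrl,optics
from scipy.spatial.transform import Rotation as R
def cam(name):
    m=optics.camera_model(name)
    f=210/np.tan(np.radians(m['fov_y'])/2)
    if 'view' in m: V=np.array(m['view'])
    else:
        o=ctrl.get_obs();T=np.eye(4);T[:3,:3]=R.from_rotvec(o['orientation']).as_matrix();T[:3,3]=o['ee_pos']
        V=np.linalg.inv(T@np.array(m['hand_eye']))
    return f,m['cx'],m['cy'],m['k1'],V
def proj(c,P):
    f,cx,cy,k,V=c
    P=np.atleast_2d(P)@V[:3,:3].T+V[:3,3]
    s=np.c_[P[:,0],-P[:,1]]/-P[:,2:]
    s=s*(1+k*(s**2).sum(1,keepdims=True))
    return s*f+[cx,cy]
def unproj(c,uv,z):
    f,cx,cy,k,V=c
    d=(np.atleast_2d(uv)-[cx,cy])/f;s=d.copy()
    for _ in range(20): s=d/(1+k*(s**2).sum(1,keepdims=True))
    r=np.c_[s[:,0],-s[:,1],-np.ones(len(s))]@V[:3,:3]
    o=-V[:3,:3].T@V[:3,3]
    return o+r*((z-o[2])/r[:,2:])
E
python3 - <<'E'
from h import *
o=ctrl.get_obs();print(o)
for n in('top','side'):
    im=optics.get_image(n);cv2.imwrite(f'pics/{n}0.png',im[...,::-1])
    print(n,optics.camera_model(n))
    for t in('bridge','board','gauge','pit','seat','rack'):
        for d in optics.masks_of(t,n): print(t,round(d['conf'],2),np.round(d['extent']))
E
```

```text
pics
{'t': 0.0, 'qpos': array([-1.24196821e+00,  4.23825487e-01,  1.63070236e+00, -1.57015653e-05,
        1.08858471e+00, -1.89754453e-02]), 'qvel': array([ 0.00094899, -0.00260428,  0.00184829,  0.00048854, -0.00035405,
       -0.00187648]), 'joint_torque': array([-9.37896657e-04, -5.44616389e+01, -2.73669112e+01,  6.44135498e-02,
        2.26947851e-02, -1.19013039e-04]), 'ee_pos': array([ 212.87441774, -587.03366181,  221.90642505]), 'orientation': array([-3.09272956e+00, -5.43330866e-01,  3.89796277e-04]), 'ft_force': array([-0.10223115, -1.04572236, -0.17484597]), 'moment': array([0.00501999, 0.00073372, 0.00201183]), 'grasp_force': 0.0, 'width': 87.90548359490279}
top {'fov_y': 57.94737686913401, 'cx': 280.7287842903507, 'cy': 210.27452302416305, 'k1': -0.008499093479222132, 'view': array([[-2.06660248e-02, -9.99610207e-01, -1.87709593e-02,
         2.20028803e+01],
       [ 9.98445053e-01, -2.16068947e-02,  5.13869454e-02,
        -5.42183097e+02],
       [-5.17724973e-02, -1.76798076e-02,  9.98502395e-01,
        -1.22048335e+03],
       [ 0.00000000e+00,  0.00000000e+00,  0
[... 330 characters left out ...]
  77.]
side {'fov_y': 57.791836497852685, 'cx': 276.28960896197736, 'cy': 195.66954861040375, 'k1': 0.005563802523671951, 'view': array([[-7.42106778e-01, -6.70134103e-01, -1.40646792e-02,
         4.08312490e+02],
       [ 4.10792147e-01, -4.71291789e-01,  7.80470282e-01,
        -3.12282467e+02],
       [-5.29648320e-01,  5.73414627e-01,  6.25034657e-01,
        -8.95973164e+02],
       [ 0.00000000e+00,  0.00000000e+00,  0.00000000e+00,
         1.00000000e+00]])}
bridge 0.84 [188. 259.  57.  60.]
bridge 0.61 [211. 392.  56.  56.]
board 0.77 [219. 235.  53.  58.]
gauge 0.57 [242. 216.  45.  45.]
pit 0.65 [314. 190.  75.  55.]
seat 0.63 [317. 187.  51.  29.]
rack 0.96 [211. 245. 137. 135.]
```

View pics/top0.png

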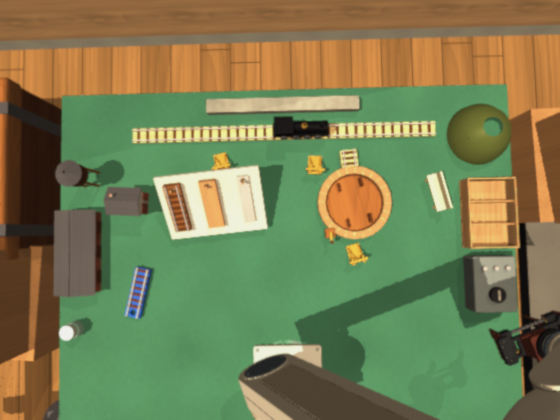

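View pics/side0.png

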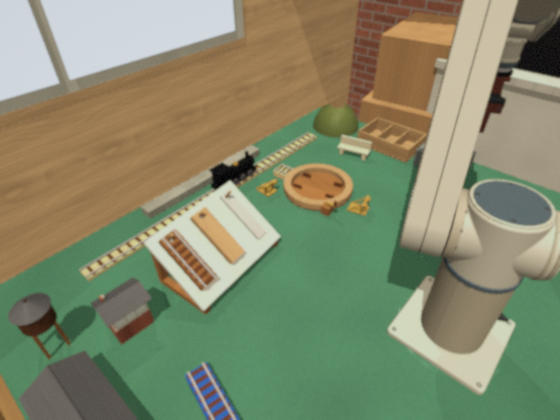

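The top picture shows the rack at (210,203). The brown, railed bridge is its leftmost piece (177,207), then the plain board (212,203) and the gauge (247,199). The blue decoy lies at (137,292). The turntable is at (355,203), its stub pointing up at (348,158) and its guide blocks near (340,187), (371,186), (347,222) and (373,220). The side view agrees.

```bash
cat >> h.py <<'E'
from scipy.optimize import minimize
S34=np.radians(34)
def Track(p):  # frame on board's face centre: x upslope, y left, z normal
    x,y,a=p[:3]
    Rz=R.from_euler('z',a).as_matrix();Ry=R.from_euler('y',-S34).as_matrix()
    T=np.eye(4);T[:3,:3]=Rz@Ry;T[:3,3]=[x,y,92];return T
def Tpiece(p,j,s=9.,sw=0.): # piece on peg slot j (-1,0,1), hanging with hole s+65 upslope, swing sw about peg
    T=Track(p)
    L=np.eye(4);L[:3,:3]=R.from_euler('z',sw).as_matrix()
    L[:3,3]=np.array([s+65,105*j,0])-L[:3,0]*65
    return T@L
def box(l,w,z0,z1): return np.array([[a*l/2,b*w/2,z] for a in(-1,1) for b in(-1,1) for z in(z0,z1)])
def tf(T,P): return P@T[:3,:3].T+T[:3,3]
def iou(c,polys,mask,k=4):
    m=np.zeros((420*k,560*k),np.uint8)
    for P in polys:
        h=cv2.convexHull(((proj(c,P)+.5)*k*16-8).astype(np.int32).reshape(-1,1,2))
        cv2.fillConvexPoly(m,h,1,shift=4)
    m=m.reshape(420,k,560,k).mean((1,3)) 
    return np.minimum(m,mask).sum()/np.maximum(m,mask).sum()
def pick(t,cam_,uv):
    ds=optics.masks_of(t,cam_)
    return min(ds,key=lambda d:np.hypot(*(np.array(d['extent'][:2])-uv)))['pixels'].astype(float) if ds else None
E
python3 - <<'E'
from h import *
print(optics.camera_model('wrist'))
B=box(160,50,0,18);RL=box(160,36,0,23)
M=[]
for n,uvs in(('top',[(177,207),(212,203),(247,199)]),('side',[(188,259),(219,235),(242,216)])):
    optics.get_image(n);c=cam(n)
    for t,j,uv in zip(('bridge','board','gauge'),(1,0,-1),uvs):
        M.append((c,j,t,pick(t,n,uv)))
g=box(160,34,0,8)
def cost(p):
    return -sum(iou(c,[tf(Tpiece(p,j),g if t=='gauge' else B)],m) for c,j,t,m in M)
top=cam('top');x0=unproj(top,[(212,203)],105)[0];print(x0)
r=min((minimize(cost,[x0[0],x0[1],a],method='Nelder-Mead',options=dict(initial_simplex=[[x0[0],x0[1],a],[x0[0]+15,x0[1],a],[x0[0],x0[1]+15,a],[x0[0],x0[1],a+.1]])) for a in(-.1,.1)),key=lambda r:r.fun)
print(r.x,r.fun,[round(iou(c,[tf(Tpiece(r.x,j),g if t=='gauge' else B)],m),2) for c,j,t,m in M])
T=Tpiece(r.x,1);print('bridge',T)
pc=unproj(top,[(355,203)],26);print('pit',pc)
print(unproj(top,[(340,187),(371,186),(347,222),(373,220)],18))
E
```

```text
{'fov_y': 61.976753416930485, 'cx': 272.3206785430222, 'cy': 208.51275104334277, 'k1': -0.0643139634412819, 'hand_eye': array([[-2.53458413e-05,  9.56974591e-01,  2.90171727e-01,
         7.78629655e+01],
       [ 9.99999991e-01,  6.16222138e-05, -1.15879835e-04,
        -6.54422278e-01],
       [-1.28775082e-04,  2.90171722e-01, -9.56974584e-01,
        -1.62381860e+02],
       [ 0.00000000e+00,  0.00000000e+00,  0.00000000e+00,
         1.00000000e+00]])}
[564.38576451 216.67484145 105.        ]
[5.58661458e+02 2.18049933e+02 8.96657715e-02] -5.393296828541523 [np.float64(0.92), np.float64(0.92), np.float64(0.81), np.float64(0.93), np.float64(0.94), np.float64(0.87)]
bridge [[ 8.25707094e-01 -8.95456684e-02 -5.56946468e-01  5.56690527e+02]
 [ 7.42367235e-02  9.95982717e-01 -5.00733023e-02  3.23296249e+02]
 [ 5.59192903e-01  0.00000000e+00  8.29037573e-01  9.70327361e+01]
 [ 0.00000000e+00  0.00000000e+00  0.00000000e+00  1.00000000e+00]]
pit [[ 560.16739453 -229.04108881   26.        ]]
[[ 613.81214904 -183.5264673    18.        ]
 [ 614.80301732 -283.90412382   18.        ]
 [ 499.77612229 -202.81860894   18.        ]
 [ 504.45571085 -286.70586959   18.        ]]
```

```bash
python3 -m jog '[[1,-0.4,-0.15,0,0,0,1],[1,-0.4,-0.15,0,0,0,1],[1,-0.4,-0.15,0,0,0,1],[1,-0.4,-0.15,0,0,0,1],[1,-0.4,-0.15,0,0,0,1],[1,-0.4,-0.15,0,0,0,1],[1,-0.4,-0.15,0,0,0,1],[1,-0.4,-0.15,0,0,0,1],[1,-0.4,-0.15,0,0,0,1],[1,-0.4,-0.15,0,0,0,1],[1,-0.4,-0.15,0,0,0,1],[1,-0.4,-0.15,0,0,0,1],[0.8,-0.4,-0.15,0,0,0,1],[0,0,0,0,0,0,1],[0,0,0,0,0,0,1]]'
python3 - <<'E'
from h import *
c=cam('wrist');im=optics.get_image('wrist');cv2.imwrite('pics/w1.png',im[...,::-1])
np.save('w1.npy',c[4])
o=ctrl.get_obs();print(o['ee_pos'],o['orientation'],o['qpos'])
for t in('pit','seat'):
    for d in optics.masks_of(t,'wrist'):
        print(t,d['conf'],d['extent']); cv2.imwrite(f'm_{t}.png',d['pixels']*255)
E
```

```text
t: 2.6
ee_pos: [623.5, -217.0, 300.4]
orientation: [3.094, 0.546, -0.001]
ft_force: [0.5, -0.2, -0.2]
width: 87.7
grasp_force: 0.0
[ 622.86270111 -217.69421164  300.24652598] [-3.09397606e+00 -5.44151983e-01  1.59264156e-03] [-3.54083679e-01  4.03627566e-01  1.47404766e+00 -4.18725624e-04
  1.26485841e+00  8.68650534e-01]
pit 0.64 [264.2, 182.2, 180.9, 221.3]
pit 0.35 [31.9, 124.0, 62.5, 146.1]
seat 0.63 [265.1, 207.7, 130.0, 126.0][ WARN:0@1.609] global loadsave.cpp:1063 imwrite_ Unsupported depth image for selected encoder is fallbacked to CV_8U.
```

View pics/w1.png

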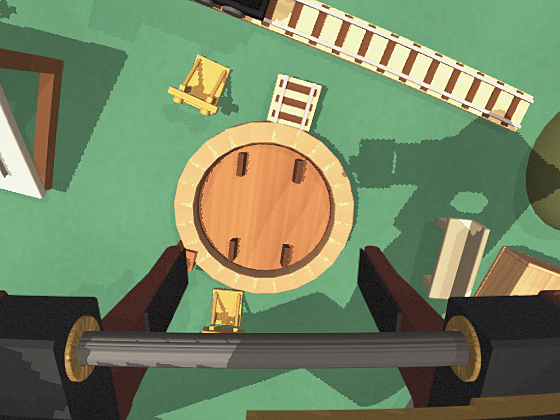

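The wrist picture shows the pit centred at about (264,207). Its four dark guide blocks are near (243,163), (299,171), (235,248) and (287,255), so the seat's axis runs up and slightly right in the image.

Run:
```python
from h import *
im=cv2.imread('pics/w1.png');c=list(cam('wrist'));c[4]=np.load('w1.npy')
g=im.max(2)
yy,xx=np.mgrid[:420,:560]
reg=np.hypot(xx-264,yy-207)<58
m=((g<110)&reg).astype(np.uint8)
n,l,s,ce=cv2.connectedComponentsWithStats(m)
I=[i for i in range(1,n) if s[i,4]>40];print(s[I],ce[I])
P=unproj(c,ce[I],15)[:,:2];print(P)
ctr=P.mean(0)
best=None
from scipy.optimize import least_squares
def res(p,sg):
    a,w=p[2:];e=np.array([np.cos(a),np.sin(a)]);f=np.array([-e[1],e[0]])
    return np.concatenate([P[i]-(p[:2]+60*sx*e+w*sy*f) for i,(sx,sy) in enumerate(sg)])
a0=.0
D=P-ctr
sg=[(np.sign(d[0]),np.sign(d[1])) for d in D]
r=least_squares(res,[*ctr,a0,38],args=(sg,));print(r.x,np.round(res(r.x,sg),1))
# pit ring circle: floor mask / pit top inner edge
mk=cv2.imread('m_pit.png',0);print(mk.sum()//255)
mk2=cv2.imread('m_seat.png',0);cn=max(cv2.findContours(mk2,0,1)[0],key=len)[:,0]
Q=unproj(c,cn,10)
q=least_squares(lambda p:np.hypot(Q[:,0]-p[0],Q[:,1]-p[1])-p[2],[560,-229,90],loss='soft_l1');print('floor',q.x,Q.shape)
```

```text
[[242 152   5  24  72]
 [292 159   6  24  71]
 [230 238   8  20  69]
 [280 244  10  19  70]] [[244.05555556 163.31944444]
 [294.66197183 170.22535211]
 [234.8115942  245.75362319]
 [283.3        251.67142857]]
[[ 613.50690216 -181.1907803 ]
 [ 627.42080342 -245.7453124 ]
 [ 500.31374511 -205.94138081]
 [ 514.99774678 -272.15556295]]
[ 5.64059799e+02 -2.26258259e+02  2.21113696e-01  3.34642452e+01] [-1.8 -0.7 -2.5  0.   2.1  0.8  2.1 -0.1]
5882
floor [ 561.64420375 -226.9372202    88.05699686] (362, 3)
```

```bash
cat >> h.py <<'E'
def togo(pos,Rg,via='turn first'):
    o=ctrl.get_obs();Rc=R.from_rotvec(o['orientation']).as_matrix()
    d=np.array(pos)-o['ee_pos'];w=R.from_matrix(Rc.T@Rg).as_rotvec()
    print('turn units',np.round(np.degrees(w)/6,2),'| shift units in goal axes',np.round(Rg.T@d/40,3),'in present axes',np.round(Rc.T@d/40,3))
    print('force',np.round(o['ft_force'],1),'width',round(o['width'],1),'t',o['t'])
def grasp(T,h,x=0.):
    Rg=T[:3,:3]@np.diag([1,-1,-1]);return T[:3,3]+T[:3,2]*h+T[:3,0]*x,Rg
PR=[558.66,218.05,.08967]
E
python3 - <<'E'
from h import *
togo(*grasp(Tpiece(PR,1),150))
E
```

```text
turn units [-0.73  5.64  2.38] | shift units in goal axes [ -3.195 -13.637   0.227] in present axes [  1.027 -13.829   1.978]
force [0.5 0.1 0.4] width 87.9 t 2.75
```

```bash
python3 -m jog '[[0,0,0,-0.1,0.8,0.34,1],[0,0,0,-0.1,0.8,0.34,1],[0,0,0,-0.1,0.8,0.34,1],[0,0,0,-0.1,0.8,0.34,1],[0,0,0,-0.1,0.8,0.34,1],[0,0,0,-0.1,0.8,0.34,1],[0,0,0,-0.1,0.8,0.34,1],[0,0,0,0,0,0,1]]'
python3 -m jog '[[-0.2,-0.97,0,0,0,0,1],[-0.2,-0.97,0,0,0,0,1],[-0.2,-0.97,0,0,0,0,1],[-0.2,-0.97,0,0,0,0,1],[-0.2,-0.97,0,0,0,0,1],[-0.2,-0.97,0,0,0,0,1],[-0.2,-0.97,0,0,0,0,1],[-0.2,-0.97,0,0,0,0,1],[-0.2,-0.97,0,0,0,0,1],[-0.2,-0.97,0,0,0,0,1],[-0.3,-0.97,0,0,0,0,1],[-0.3,-0.97,0,0,0,0,1],[-0.3,-0.97,0.1,0,0,0,1],[-0.3,-0.97,0.1,0,0,0,1],[0,0,0,0,0,0,1],[0,0,0,0,0,0,1]]'
python3 - <<'E'
from h import *
c=cam('wrist');im=optics.get_image('wrist');cv2.imwrite('pics/w2.png',im[...,::-1]);np.save('w2.npy',c[4])
togo(*grasp(Tpiece(PR,1),150))
for t in('bridge','board'):
    for d in optics.masks_of(t,'wrist'): print(t,d['conf'],d['extent'])
print('pred',proj(c,tf(Tpiece(PR,1),box(160,50,18,18)[::2])))
m=optics.masks_of('bridge','wrist')[0]['pixels'].astype(float)
B=box(160,50,0,18)
f=lambda p:-iou(c,[tf(Tpiece([p[0],p[1],PR[2]],1,9,p[2]),B)],m)
x0=np.array([PR[0],PR[1],0.]);print(f(x0))
r=minimize(f,x0,method='Nelder-Mead',options=dict(initial_simplex=[x0,x0+[8,0,0],x0+[0,8,0],x0+[0,0,.06]]));print(r.x,r.fun)
E
```

```text
t: 3.55
ee_pos: [620.4, -218.2, 299.1]
orientation: [-2.976, -0.13, -0.9]
ft_force: [-0.4, 0.2, 0.1]
width: 87.5
grasp_force: 0.0
t: 5.15
ee_pos: [488.7, 287.8, 244.5]
orientation: [-2.972, -0.175, -0.829]
ft_force: [-0.1, -0.3, -0.6]
width: 87.6
grasp_force: 0.0
turn units [-0.32  0.47  0.16] | shift units in goal axes [-0.582 -0.75   0.295] in present axes [-0.553 -0.749  0.347]
force [-0.8  0.1  0.2] width 87.6 t 5.2
bridge 0.65 [242.9, 205.4, 58.9, 165.1]
board 0.6 [361.4, 206.4, 69.8, 165.7]
pred [[271.30278577 285.00283832]
 [221.72160815 283.25173454]
 [274.38380367 121.40521549]
 [215.88600773 120.3239257 ]]
-0.9373552877270412
[5.57129686e+02 2.18269660e+02 4.65341473e-03] -0.9520177165354331
```

View pics/w2.png

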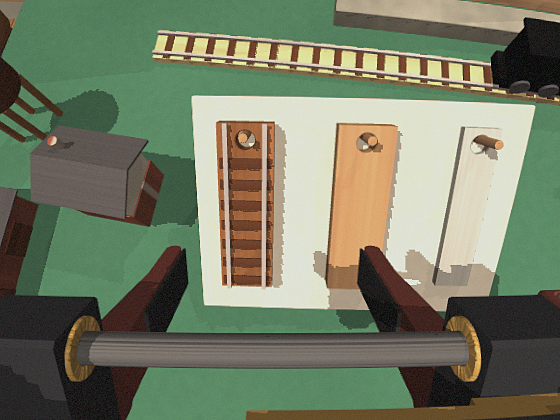

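The wrist picture confirms the fit: bridge at (246,204) with its hole and peg at (244,138), and clear board on both sides for the fingers. Next I align and descend.

```bash
sed -i 's/^PR=.*/PR=[557.7,218.2,.0920]/' h.py
python3 -m jog '[[-0.28,-0.38,0.15,-0.16,0.24,0.08,1],[-0.28,-0.37,0.15,-0.16,0.23,0.08,1],[0,0,0.5,0,0,0,1],[0,0,0.5,0,0,0,1],[0,0,0.5,0,0,0,1],[0,0,0,0,0,0,1],[0,0,0,0,0,0,1]]'
python3 - <<'E'
from h import *
togo(*grasp(Tpiece(PR,1),4))
E
```

```text
t: 6.05
ee_pos: [523.1, 300.5, 197.2]
orientation: [-2.968, -0.192, -0.797]
ft_force: [0.8, -0.1, 1.5]
width: 87.9
grasp_force: 0.0
turn units [-0.45  0.64  0.22] | shift units in goal axes [-0.688 -0.497  2.457] in present axes [-0.51  -0.394  2.518]
force [ 0.8 -0.1  1.5] width 87.9 t 6.05
```

Run:
```python
from h import *
o=ctrl.get_obs();print(np.round(o['qpos'],3),o['qvel'].round(3));print(R.from_rotvec(o['orientation']).as_matrix().round(3));p,G=grasp(Tpiece(PR,1),4);print(p,G.round(3),R.from_matrix(G).as_rotvec())
```

```text
[ 0.608  0.285  2.039 -0.578  0.388  2.541] [ 0.008 -0.023  0.005 -0.001  0.    -0.   ]
[[ 0.858  0.136  0.495]
 [ 0.104 -0.99   0.092]
 [ 0.502 -0.028 -0.864]]
[553.25609304 323.23593569 100.34888642] [[ 0.826  0.092  0.557]
 [ 0.076 -0.996  0.051]
 [ 0.559  0.    -0.829]] [-2.97572355 -0.13697991 -0.90976999]
```

Joint 6 is at its limit (2.54), so I'll use the half-turned grasp, which is equivalent. I back off and turn about the tool's z.

```bash
sed -i 's/np.diag(\[1,-1,-1\])/np.diag([-1,1,-1])/' h.py
python3 -m jog '[[0,0,-0.5,0,0,-1,1],[0,0,-0.5,0,0,-1,1],[0,0,0,0,0,-1,1],[0,0,0,0,0,-1,1],[0,0,0,0,0,-1,1],[0,0,0,0,0,-1,1],[0,0,0,0,0,-1,1],[0,0,0,0,0,-1,1],[0,0,0,0,0,-1,1],[0,0,0,0,0,-1,1],[0,0,0,0,0,-1,1],[0,0,0,0,0,-1,1],[0,0,0,0,0,-1,1],[0,0,0,0,0,-1,1],[0,0,0,0,0,-1,1],[0,0,0,0,0,-1,1],[0,0,0,0,0,-1,1],[0,0,0,0,0,-1,1],[0,0,0,0,0,-1,1],[0,0,0,0,0,-1,1]]'
python3 -m jog '[[0,0,0,0,0,-1,1],[0,0,0,0,0,-1,1],[0,0,0,0,0,-1,1],[0,0,0,0,0,-1,1],[0,0,0,0,0,-1,1],[0,0,0,0,0,-1,1],[0,0,0,0,0,-1,1],[0,0,0,0,0,-1,1],[0,0,0,0,0,-1,1],[0,0,0,0,0,0,1],[0,0,0,0,0,0,1]]'
python3 - <<'E'
from h import *
togo(*grasp(Tpiece(PR,1),4));print(ctrl.get_obs()['qpos'].round(2))
E
```

```text
t: 8.05
ee_pos: [503.1, 297.2, 233.2]
orientation: [1.183, 2.41, 0.436]
ft_force: [-0.0, 0.1, -0.3]
width: 87.9
grasp_force: 0.0
t: 9.15
ee_pos: [503.2, 297.1, 232.8]
orientation: [-0.029, 2.618, 0.124]
ft_force: [-0.0, 0.2, -1.2]
width: 87.9
grasp_force: 0.0
turn units [ 0.43 -0.65 -0.8 ] | shift units in goal axes [0.769 0.535 3.475] in present axes [0.565 0.321 3.54 ]
force [-0.   0.2 -1.2] width 87.9 t 9.15
[ 0.63  0.2   2.05 -0.51  0.46 -0.56]
```

```bash
python3 -m jog '[[0,0,0,0.22,-0.33,-0.4,1],[0,0,0,0.21,-0.32,-0.4,1],[0.38,0.27,0.2,0,0,0,1],[0.38,0.27,0.2,0,0,0,1],[0,0,0.6,0,0,0,1],[0,0,0.6,0,0,0,1],[0,0,0.4,0,0,0,1],[0,0,0,0,0,0,1],[0,0,0,0,0,0,1]]'
python3 - <<'E'
from h import *
togo(*grasp(Tpiece(PR,1),4));print(ctrl.get_obs()['qpos'].round(2))
E
```

```text
t: 10.05
ee_pos: [520.6, 319.9, 148.7]
orientation: [-0.119, 2.547, 0.034]
ft_force: [0.7, -0.3, 1.2]
width: 88.1
grasp_force: 0.0
turn units [-0.01 -0.01  0.01] | shift units in goal axes [-0.005  0.007  1.461] in present axes [-0.007  0.009  1.461]
force [ 0.7 -0.3  1.2] width 88.1 t 10.05
[ 0.69  0.4   2.06 -1.09  0.36  0.01]
```

```bash
python3 -m jog '[[0,0,0.3,0,0,0,1],[0,0,0.3,0,0,0,1],[0,0,0.3,0,0,0,1],[0,0,0.25,0,0,0,1],[0,0,0.2,0,0,0,1],[0,0,0.08,0,0,0,1],[0,0,0,0,0,0,1],[0,0,0,0,0,0,1]]'
python3 - <<'E'
from h import *
togo(*grasp(Tpiece(PR,1),4));print(ctrl.get_obs()['qpos'].round(2))
E
```

```text
t: 10.85
ee_pos: [552.5, 323.2, 101.9]
orientation: [-0.12, 2.546, 0.035]
ft_force: [0.6, -0.1, 0.0]
width: 87.9
grasp_force: 0.0
turn units [-0.   -0.    0.02] | shift units in goal axes [0.006 0.    0.044] in present axes [0.006 0.    0.044]
force [ 0.6 -0.1  0. ] width 87.9 t 10.85
[ 0.66  0.52  2.02 -1.31  0.31  0.2 ]
```

```bash
python3 -m jog '[[0,0,0,0,0,0,0.5],[0,0,0,0,0,0,0.4],[0,0,0,0,0,0,0.3],[0,0,0,0,0,0,0],[0,0,0,0,0,0,0],[0,0,0,0,0,0,0],[0,0,0,0,0,0,0]]'
python3 - <<'E'
from h import *
togo(*grasp(Tpiece(PR,1),4));print(ctrl.get_obs()['qpos'].round(4),ctrl.get_obs()['grasp_force'])
E
```

```text
t: 11.55
ee_pos: [552.5, 323.0, 101.1]
orientation: [-0.12, 2.547, 0.034]
ft_force: [0.0, 0.6, 1.7]
width: 49.9
grasp_force: 30.0
turn units [-0.01 -0.01  0.03] | shift units in goal axes [-0.005  0.005  0.027] in present axes [-0.005  0.005  0.027]
force [0.  0.6 1.7] width 49.9 t 11.55
[ 0.6552  0.5174  2.0231 -1.3089  0.3143  0.2052] 29.999223947525024
```

Gripped at 49.9 mm. I lift square to the board.

```bash
python3 -m jog '[[0,0,-0.1,0,0,0,0],[0,0,-0.2,0,0,0,0],[0,0,-0.3,0,0,0,0],[0,0,-0.4,0,0,0,0],[0,0,-0.5,0,0,0,0],[0,0,-0.5,0,0,0,0],[0,0,-0.5,0,0,0,0],[0,0,-0.5,0,0,0,0],[0,0,-0.5,0,0,0,0],[0,0,0,0,0,0,0],[0,0,0,0,0,0,0]]'
python3 - <<'E'
from h import *
p=[562.5,-227,150]
Rg=R.from_euler('z',.222).as_matrix()@np.diag([-1,1,-1])
togo(p,Rg);o=ctrl.get_obs();print(o['qpos'].round(2),o['grasp_force'],o['moment'])
E
```

```text
t: 12.65
ee_pos: [474.6, 315.9, 217.2]
orientation: [-0.121, 2.547, 0.034]
ft_force: [-0.8, 0.3, -2.1]
width: 49.8
grasp_force: 30.0
turn units [-0.38  5.65 -1.18] | shift units in goal axes [  0.844 -13.723   1.68 ] in present axes [  0.195 -13.716   1.923]
force [-0.8  0.3 -2.1] width 49.8 t 12.65
[ 0.75  0.22  2.1  -0.84  0.48 -0.22] 29.997858703136444 [0.06900317 0.36459195 0.03628906]
```

```bash
python3 -m jog '[[0,-0.4,-0.1,0,0,0,0],[0,-0.7,-0.1,0,0.4,-0.08,0],[0,-0.9,0,-0.03,0.4,-0.08,0],[0,-0.9,0,-0.03,0.4,-0.08,0],[0,-0.9,0,-0.03,0.4,-0.08,0],[0,-0.9,0,-0.03,0.4,-0.08,0],[0,-0.9,0,-0.03,0.4,-0.08,0],[0,-0.9,0,-0.03,0.4,-0.08,0],[0,-0.9,0,-0.03,0.4,-0.08,0],[0,-0.9,0,-0.03,0.4,-0.08,0],[0,-0.9,0,-0.03,0.4,-0.08,0],[0,-0.9,0,-0.03,0.4,-0.08,0],[0,-0.9,0,-0.03,0.4,-0.08,0],[0,-0.9,0,-0.03,0.4,-0.08,0],[0,-0.9,0,-0.03,0.4,-0.08,0],[0,-0.6,0,0,0,0,0],[0,-0.3,0,0,0,0,0],[0,0,0,0,0,0,0],[0,0,0,0,0,0,0]]'
python3 - <<'E'
from h import *
p=[562.5,-227,150]
Rg=R.from_euler('z',.222).as_matrix()@np.diag([-1,1,-1])
togo(p,Rg);o=ctrl.get_obs();print(o['qpos'].round(2),o['grasp_force'],o['moment'])
E
```

```text
t: 14.55
ee_pos: [551.7, -219.2, 226.8]
orientation: [-0.333, 3.114, 0.005]
ft_force: [0.1, -0.1, -1.3]
width: 49.8
grasp_force: 30.0
turn units [ 0.02  0.09 -0.09] | shift units in goal axes [-0.22  -0.249  1.921] in present axes [-0.204 -0.251  1.922]
force [ 0.1 -0.1 -1.3] width 49.8 t 14.55
[-0.4   0.37  1.7   0.01  1.06 -2.19] 29.997924864292145 [ 0.06248561 -0.0948921   0.00336055]
```

```bash
python3 -m jog '[[-0.11,-0.13,0.4,0.01,0.05,-0.05,0],[-0.11,-0.12,0.5,0.01,0.04,-0.04,0],[0,0,0.5,0,0,0,0],[0,0,0.5,0,0,0,0],[0,0,0.5,0,0,0,0],[0,0,0.5,0,0,0,0],[0,0,0,0,0,0,0],[0,0,0,0,0,0,0]]'
python3 - <<'E'
from h import *
c=cam('wrist');im=optics.get_image('wrist')
Rg=R.from_euler('z',.222).as_matrix()@np.diag([-1,1,-1])
togo([562.5,-227,14],Rg)
# predicted bridge underside outline if at TCP, seat blocks (white), bridge (green)
T=np.eye(4);T[:3,:3]=R.from_euler('z',.222).as_matrix();T[:3,3]=[562.5,-227,0]
v=im[...,::-1].copy()
for sx in(-1,1):
  for sy in(-1,1):
    q=proj(c,tf(T,np.array([[sx*45,sy*34.5,18],[sx*75,sy*34.5,18],[sx*75,sy*31,10],[sx*45,sy*31,10.]])))
    cv2.polylines(v,[(q*16).astype(np.int32)],True,(255,255,255),1,shift=4)
a=np.arange(0,6.3,.05)
for r,z in((93,26),(117,26)):
    q=proj(c,tf(T,np.c_[r*np.cos(a),r*np.sin(a),a*0+z]));cv2.polylines(v,[(q*16).astype(np.int32)],True,(255,0,255),1,shift=4)
o=ctrl.get_obs();Tt=np.eye(4);Tt[:3,:3]=R.from_rotvec(o['orientation']).as_matrix()@np.diag([-1,1,-1]);Tt[:3,3]=o['ee_pos']
q=proj(c,tf(Tt,np.array([[80,25,13],[80,-25,13],[-80,-25,13],[-80,25,13.]])));cv2.polylines(v,[(q*16).astype(np.int32)],True,(0,255,0),1,shift=4)
cv2.imwrite('pics/w3.png',v)
E
```

```text
t: 15.35
ee_pos: [563.6, -226.9, 111.3]
orientation: [-0.351, 3.121, -0.0]
ft_force: [-0.5, 0.9, -2.2]
width: 49.7
grasp_force: 30.0
turn units [-0.01  0.02  0.02] | shift units in goal axes [0.038 0.016 2.454] in present axes [0.044 0.02  2.454]
force [-0.7  0.3 -2.6] width 49.7 t 15.4
```

View pics/w3.png

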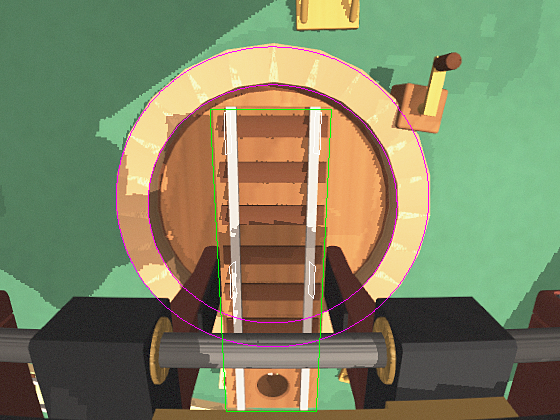

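The overlay lies on the ring (centre about (273,203)) and on the held bridge (edges 216 to 328, far end at row 108). Both the position and the grasp hold, so I lower it.

```bash
python3 -m jog '[[0.03,0.02,0.3,0,0.02,0.02,0],[0,0,0.4,0,0,0,0],[0,0,0.4,0,0,0,0],[0,0,0.4,0,0,0,0],[0,0,0.3,0,0,0,0],[0,0,0.2,0,0,0,0],[0,0,0.1,0,0,0,0],[0,0,0.1,0,0,0,0],[0,0,0,0,0,0,0],[0,0,0,0,0,0,0]]'
python3 - <<'E'
from h import *
Rg=R.from_euler('z',.222).as_matrix()@np.diag([-1,1,-1])
togo([562.5,-227,15],Rg);print(ctrl.get_obs()['ee_pos'])
E
```

```text
t: 16.4
ee_pos: [562.7, -227.4, 24.2]
orientation: [-0.346, 3.122, -0.002]
ft_force: [0.1, -0.4, -2.4]
width: 49.6
grasp_force: 30.0
turn units [-0.01  0.01 -0.01] | shift units in goal axes [0.003 0.011 0.231] in present axes [0.003 0.011 0.231]
force [ 0.1 -0.4 -2.4] width 49.6 t 16.4
[ 562.71220506 -227.39518576   24.24405794]
```

```bash
python3 -m jog '[[0,0,0.05,0,0,0,0],[0,0,0.05,0,0,0,0],[0,0,0.05,0,0,0,0],[0,0,0.03,0,0,0,0],[0,0,0,0,0,0,0],[0,0,0,0,0,0,0]]'
```

```text
t: 17.0
ee_pos: [562.3, -227.2, 16.6]
orientation: [0.346, -3.122, 0.002]
ft_force: [0.6, 0.6, -2.1]
width: 49.8
grasp_force: 30.0
```

```bash
python3 -m jog '[[0,0,0.025,0,0,0,0],[0,0,0.025,0,0,0,0],[0,0,0,0,0,0,0],[0,0,0,0,0,0,0]]'
```

```text
t: 17.4
ee_pos: [562.5, -227.3, 16.2]
orientation: [-0.346, 3.122, -0.002]
ft_force: [-4.3, 1.4, 12.7]
width: 49.8
grasp_force: 30.0
```

Contact came at the expected floor height (12.7 N). I release and retract straight up.

```bash
python3 -m jog '[[0,0,-0.02,0,0,0,0.58],[0,0,0,0,0,0,0.65],[0,0,0,0,0,0,0.8],[0,0,0,0,0,0,0.8],[0,0,0,0,0,0,0.8],[0,0,-0.2,0,0,0,0.8],[0,0,-0.4,0,0,0,0.8],[0,0,-0.6,0,0,0,0.8],[0,0,-0.8,0,0,0,0.8],[0,0,-1,0,0,0,0.8],[0,0,-1,0,0,0,0.8],[0,0,-1,0,0,0,0.8],[0,0,0,0,0,0,0.8],[0,0,0,0,0,0,0.8]]'
python3 - <<'E'
from h import *
c=cam('wrist');im=optics.get_image('wrist')
T=np.eye(4);T[:3,:3]=R.from_euler('z',.222).as_matrix();T[:3,3]=[562.5,-227,10]
v=im[...,::-1].copy();cv2.imwrite('pics/w4.png',v)
ds=optics.masks_of('bridge','wrist')
for d in ds: print(d['conf'],d['extent'])
print(proj(c,tf(T,np.array([[80,25,18],[80,-25,18],[-80,-25,18],[-80,25,18.]]))))
optics.get_image('top');
for d in optics.masks_of('bridge','top'): print(d['conf'],d['extent'])
E
```

```text
t: 18.8
ee_pos: [562.9, -227.3, 217.7]
orientation: [-0.346, 3.119, -0.004]
ft_force: [0.1, -0.0, -1.0]
width: 69.7
grasp_force: 0.0
0.69 [272.4, 181.0, 52.9, 151.8]
[[295.70719796 255.73576297]
 [250.2298763  255.72717063]
 [247.06684077 104.32692237]
 [298.62739681 104.26366548]]
0.63 [350.4, 199.9, 17.5, 48.6]
0.63 [139.4, 291.6, 19.7, 51.5]
```

View pics/w4.png

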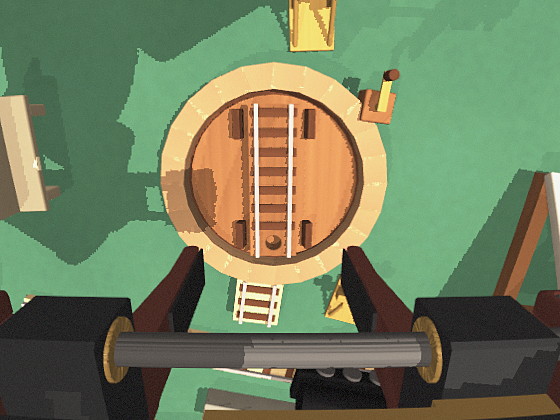

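The picture shows the bridge rails up at (273,180), between the four guide blocks at (237,123), (308,124), (239,233) and (307,233). Its outline matches the prediction for lying flat on the floor.

```bash
python3 -c "
from workcell import ctrl
print(ctrl.close_job())"
```

```text
the job is handed in; nothing more can be done
None
```

The bridge lies rails up and flat on the turntable floor between the four guide blocks, lowered gently; nothing else was handled, and the job was handed in at about 19 s of the 45 s allowed.

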